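# Turn a rinsed rotor bucket over onto the drying peg and slide it under the blower

### The arm

A 7-joint arm with a two-finger parallel gripper is mounted at the origin on the work surface. World frame = base frame: x ahead of the robot, y to its left, z up, the work surface at z = 0. Lengths are in m, angles in rad, forces in N, time in s.
With the tool pointing down it reaches from about 0.425 to 0.925 m from the base axis. Payload 6.8 kg.
Tool frame: the origin (TCP) lies between the finger pads; the fingertips stand r.tips_ahead ahead of it and the grasp point (between the pads) lies 5 mm behind it (r.tips_ahead is the distance from the TCP to the fingertips, in m); z points along the fingers, y is the line along which they close (so a half turn about z gives the same grasp; the last joint's range is limited). The gripper opens to 85 mm and grips with 20 to 120 N. Pads are 22 mm wide; open, the fingers measure 114 mm over their backs; the gripper's body (76 mm by 85 mm) begins 54 mm behind the grasp point. The pads swing forward as they close: fully open they stand 13 mm farther back than shut.
Start: joints at [1.229, 0.477, 0.022, 1.555, -0.011, 1.109, -0.083], TCP at [0.156, -0.657, 0.245] pointing down, gripper open.
Joint ranges: [-2.96, 2.96], [-0.34, 2.1], [-1.41, 1.46], [0.24, 2.44], [-1.37, 4.51], [0.17, 1.92], [-2.96, 2.96]. Speed limits (rad/s): [2.39, 2.39, 3.14, 3.14, 3.14, 3.14, 3.14].

### API

Orientations are given as a rotation vector (axis times angle).
In Python, from bench import r gives the robot as it stands.
- The arm moves only by the tool move_arm, never from a script. Its argument "rows" is one flat list of numbers, 4 for each row, row after row: the shift along the tool's x, y, z in cm, then the turn about the tool's z in degrees. In form: [tx, ty, tz, twist, tx, ty, tz, twist, ...]. A call has 1 to 10 rows; each row is the pose to reach, as a shift and turn from the pose commanded when the call began, along the tool's axes at that moment; what a row does not reach only later rows make up. A row lasts 1/8 s, in which the tool goes at most 62.5 mm and 10.7 degrees, less where a joint would pass 70% of its speed; a pose out of reach is approached as far as the arm can. A call with a gripper value outside its range is refused whole. "fingers" is the opening, from 0 (shut) to 1 (fully open), set as the call begins (left out, the last holds). The fingers move at their own pace and stop on an object; "newtons" is the grip in N (left out, the last holds). Time passes only in rows, so rows that repeat a pose let the fingers close. It gives the time, the measured TCP pose, the force, the opening and the grip force at its end, in the units of the state.
- r.get_obs(): the state, without advancing time (a new reading comes with each control period).
- r.grab_frame(name): name is "scene" or "top" or "wrist"; returns the picture (400x640x3 uint8, blue, green, red); there is no depth.
- r.camera_params(name): a dict with "fx", "fy", "cx", "cy" (pixels), "world_from_camera" (4x4, takes a point from camera to world coordinates). Camera axes: x right, y down, z forward; pixel columns grow to the right and rows downward; lengths in m; the calibration is good to about 2 mm. A picture is of the moment at which its call begins: read the wrist's pose just before it. camera_params takes no time and is no camera call; for the wrist camera it gives the pose at the moment of the call.
- r.hand_in(): hands the job in; it is judged then, once.
The state is a dict: "clock": time; "joints": joint angles; "qvel": joint speeds; "tau": joint torques, N m; "tcp_pos": TCP position; "orientation": TCP orientation; "contact_force": force on the tool from outside, world axes, zero at the start; "moment": the same for the moment, N m; "grip_width": finger opening in m; "gripper_force": force on a finger pad.
Only numpy, scipy, OpenCV 4.12 (cv2) and the standard library are available. Lean on these libraries where they do the work, as an engineer would, in place of code of your own. Each camera call takes 0.05 s, during which the arm holds its last target. There are 200 camera calls.

### The job

Lift the rinsed rotor bucket out of its sloped wire cradle, turn it mouth-down and lower it gently, without dropping it, right down over the green drying peg while the carriage is still out at the loading end. Then let go of the bucket and slide the carriage, which has an orange tab to push on, all the way to its stop under the blower nozzle, without touching the bucket as it travels. Leave the tube rack, beaker and wash bottle where they stand.

Things in the scene. Friction and masses are not known exactly. Their poses are not given: they have to be found in the camera images.
- bucket: Rotor bucket: straight round aluminium tube 110 mm long, outside diameter 42 mm, inside 36 mm, closed at one end (5 mm bottom); the last 25 mm at the open end are red. About 120 g. Origin: centre of the outside of the closed bottom; z runs along the axis from bottom to mouth. Starts lying in the cradle, sloping 20 degrees, mouth downhill and pointing roughly to the robot's right.
- mouth (a point): Centre of the bucket's open mouth, in the plane of the rim (on the axis, 110 mm from the bucket's origin); same axes as the bucket.
- cradle: Fixed draining cradle: blue base 140 x 70 x 8 mm, two sloping steel wire rails under the bucket (8 mm thick, 36 mm wide overall, so the bucket's sides are free) and a low cross wire as a stop at the lower end. The bucket's bottom overhangs the rails by 15 mm. Origin: centre of the base's underside; x points downhill, towards the bucket's mouth.
- station: Fixed drying station: grey base 150 (x) by 310 (y) mm; at its +y end a blue blower box 120 x 100 mm, 150 mm high, whose steel pipe (top at 262 mm) holds a black nozzle over the carriage's stop, lower edge 200 mm above the table. Origin: table level on the slide's line, 60 mm in +y from the peg at joint 0; y points along the slide to the blower, z up.
- carriage (a joint): Position of the sliding carriage along the station's y in m: 0 = fully out at the loading end, 0.11 = at its stop under the nozzle. It stays where it is left; it takes about 3 N to push. It starts within 20 mm of the loading end.
- seat (a point): Foot of the drying peg, on its axis, on the carriage's white plate (36 mm above the table): the bucket's rim rests on this plate when fully down. Axes as the station's. The green peg is 22 mm in diameter and 85 mm high, its top 12 mm tapering to 10 mm.
- peg_tip (a point): Top of the green drying peg, on its axis, 85 mm above point seat.
- tab (a point): Centre of the pushing face of the orange upright tab on the carriage, the face that looks to the station's -y. The tab is 50 mm wide (x), 8 mm thick, its top 101 mm above the table; this point is 84 mm above the table and the face is 109 mm from the peg's axis.
- tube_rack: Bystander: white rack 70 x 170 mm, 98 mm high with red and yellow capped tubes. Origin: centre of the underside.
- beaker: Bystander: glass beaker, 72 mm in diameter, 90 mm high. Origin: centre of the underside.
- wash_bottle: Bystander: white bottle with a red cap, 60 mm in diameter, 140 mm high. Origin: centre of the underside.
Things that resemble listed ones, but are neither listed nor needed, are in the scene too. Leave any purple look-alike of the bucket alone.

How it is judged:
On the way, in this order (a step that is already met when the one before it is completed fails the run):
1. The bucket stands mouth-down over the peg, rim on the carriage plate, let go and still, with the carriage still at the loading end (joint below 0.05 m) (horizontal distance between mouth and seat below 0.01 m and z of mouth in the frame of seat below 0.004 m and angle between bucket's own z axis and vertical above 3.03 rad and linear speed of bucket below 0.03 m/s and contact force between the fingers and bucket below 0.05 N and value of joint carriage below 0.05 m), for 0.2 s.
2. The carriage has been pushed to its stop (joint above 0.105 m) with the bucket still on the peg (horizontal distance between mouth and seat below 0.01 m and z of mouth in the frame of seat below 0.004 m and angle between bucket's own z axis and vertical above 3.03 rad and value of joint carriage above 0.105 m), for 0.2 s.
At the end, for the whole second after the job is handed in: Bucket mouth-down on the peg: mouth centre within 10 mm of the peg axis, rim under 4 mm above the plate, within 6 degrees of vertical, at rest, untouched; carriage joint above 0.105 m (5 mm from its stop). Tube rack, beaker and wash bottle within 20 mm of where they stood (all of step 2 and linear speed of bucket below 0.03 m/s and contact force between the fingers and bucket below 0.05 N).
It fails at once if The bucket is dropped over the peg (falls freely there faster than 0.6 m/s) (horizontal distance between mouth and seat below 0.03 m and contact force between the fingers and bucket below 0.05 N and linear speed of bucket above 0.6 m/s).
It fails at once if The robot touches the bucket once the carriage has left the loading end (joint above 0.05 m) (contact force between any of the fingers, the arm and bucket above 0.5 N and value of joint carriage above 0.05 m).
It fails at once if The tube rack, beaker or wash bottle is moved by more than 20 mm (distance of any of tube_rack, beaker, wash_bottle from where it was at the start of the episode above 0.02 m).
It also fails if it takes over 54 s, if anything falls off the work surface, if the arm or the gripper's body presses on something with over 40 N, if the wrist force passes 120 N, or if a joint passes its speed limit or range.

## Working session

There is one attempt and no reset: what is moved stays moved. The work goes in short steps, Python scripts to look and compute and a tool call to move; the robot and the scene stay as the last step left them, time stands still between calls to the robot, and variables do not carry over. Pictures are saved under pics/ and viewed, at most 10 in all, crops included, and the job is handed in when it is done.

Besides the shell and the picture viewer there is one more tool, called after ">>>" in YAML: its name, and indented under it one key for each argument. move_arm: Moves the arm, as the interface text tells. Its arguments: {"type":"object","properties":{"rows":{"type":"array"},"fingers":{"type":"number"},"newtons":{"type":"number"}},"required":["rows"]}

```bash
mkdir -p pics; ls
python3 - <<'E'
from bench import r
import cv2,numpy as np
np.set_printoptions(precision=4,suppress=True)
for n in("scene","top"):
    cv2.imwrite(f"pics/{n}0.png",r.grab_frame(n)); p=r.camera_params(n); print(n,p)
print(r.tips_ahead,r.get_obs())
E
```

```text
pics
scene {'fx': 427.9378012841385, 'fy': 427.9378012841385, 'cx': 317.8288638304441, 'cy': 197.8102387985282, 'world_from_camera': array([[-0.4328,  0.6118, -0.662 ,  1.3633],
       [ 0.9013,  0.2798, -0.3307,  0.3118],
       [-0.0171, -0.7398, -0.6726,  0.9234],
       [ 0.    ,  0.    ,  0.    ,  1.    ]])}
top {'fx': 440.53345946731685, 'fy': 440.53345946731685, 'cx': 325.65096030644133, 'cy': 205.36589911394665, 'world_from_camera': array([[ 0.0135, -0.9851,  0.1712,  0.3717],
       [-0.9999, -0.0126,  0.0066, -0.1233],
       [-0.0044, -0.1713, -0.9852,  1.1038],
       [ 0.    ,  0.    ,  0.    ,  1.    ]])}
0.014 {'clock': 0.1, 'joints': array([ 1.2289,  0.4777,  0.0223,  1.5563, -0.0115,  1.1093, -0.0831]), 'qvel': array([-0.0003, -0.0017,  0.0007, -0.0035,  0.0015,  0.0001, -0.0014]), 'tau': array([  0.0055, -59.7761,   1.6141, -28.1953,   0.0129,   0.0051,
        -0.    ]), 'tcp_pos': array([ 0.1563, -0.6561,  0.2444]), 'orientation': array([-3.1185, -0.3663,  0.0005]), 'contact_force': array([ 0.5507, -1.1678,  0.902 ]), 'moment': array([ 0.0332,  0.0209, -0.0179]), 'gripper_force': 0.0, 'grip_width': 0.0853418142403403}
```

View pics/scene0.png

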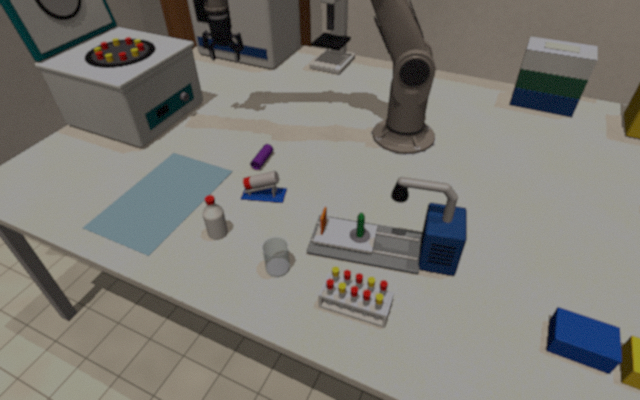

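View pics/top0.png

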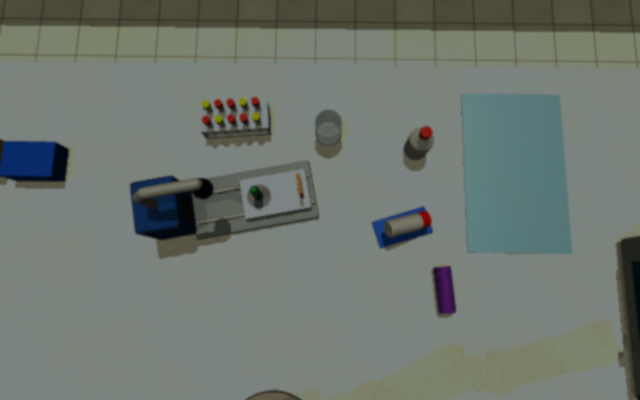

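The bucket is the grey tube with a red end, lying on the blue cradle. It is at about (407,225) in the top view, with its mouth at (427,219), and at about (262,182) in the scene view. The look-alike is the purple tube at (445,290) top and (262,156) scene. It has no red end and no cradle, so it isn't the one. In the top view the peg is near (255,190) and the orange tab near (299,186).

```bash
cat > h.py <<'E'
from bench import r
import cv2,numpy as np
from scipy.spatial.transform import Rotation as R
np.set_printoptions(precision=4,suppress=True)
def ray(p,uv):
    T=p["world_from_camera"]; d=T[:3,:3]@[(uv[0]-p["cx"])/p["fx"],(uv[1]-p["cy"])/p["fy"],1]
    return T[:3,3],d/np.linalg.norm(d)
def tri(*obs):
    "obs: (params,uv) pairs; least squares point and max ray miss"
    A=0;b=0;q=[ray(*o) for o in obs]
    for c,d in q: M=np.eye(3)-np.outer(d,d);A=A+M;b=b+M@c
    x=np.linalg.solve(A,b)
    return x,max(np.linalg.norm(np.cross(x-c,d)) for c,d in q)
def atz(p,uv,z):
    c,d=ray(p,uv); return c+d*(z-c[2])/d[2]
def proj(p,x):
    T=p["world_from_camera"]; q=T[:3,:3].T@(np.asarray(x)-T[:3,3]); return np.array([p["fx"]*q[0]/q[2]+p["cx"],p["fy"]*q[1]/q[2]+p["cy"]])
def totool(target):
    o=r.get_obs(); Rt=R.from_rotvec(o["orientation"]).as_matrix(); return Rt.T@(np.asarray(target)-o["tcp_pos"])*100
E
python3 - <<'E'
from h import *
T,S=r.camera_params("top"),r.camera_params("scene")
for n,a,b in [("mouth",(425,219),(248,184)),("bot",(388,229),(278,178)),("pegtip",(255,189),(361,214)),("tabtop",(299,176),(323,209)),("purple",(445,290),(262,156)),("nozzle",(203,188),(400,190)),("bottle",(426,132),(210,200)),("beaker",(328,120),(275,244))]:
    print(n,*tri((T,a),(S,b)))
o=r.get_obs();print(R.from_rotvec(o["orientation"]).as_matrix())
W=r.camera_params("wrist");M=W["world_from_camera"];Rt=R.from_rotvec(o["orientation"]).as_matrix()
print("cam in tool",Rt.T@(M[:3,3]-o["tcp_pos"]),Rt.T@M[:3,:3],W["fx"],W["cx"])
cv2.imwrite("pics/w0.png",r.grab_frame("wrist"))
print(totool([0.33,-0.30,0.32]))
E
```

```text
mouth [ 0.5255 -0.3575  0.0377] 0.0016906608164032435
bot [ 0.4953 -0.2617  0.0727] 0.0022979518734632227
pegtip [0.5789 0.0471 0.1158] 0.001320033147694048
tabtop [ 0.6091 -0.0526  0.121 ] 0.002299618582901823
purple [ 0.3565 -0.4075  0.0185] 0.0002836880371676394
nozzle [0.5583 0.1371 0.2176] 0.001533235096058893
bottle [ 0.715  -0.3451  0.1309] 0.0007782641143602552
beaker [ 0.7547 -0.119   0.0965] 0.0004568658001625428
[[ 0.9728  0.2317 -0.0005]
 [ 0.2317 -0.9728  0.0016]
 [-0.0001 -0.0017 -1.    ]]
cam in tool [ 0.0685  0.0003 -0.1295] [[-0.0001 -0.9626 -0.2711]
 [ 1.     -0.0003  0.0009]
 [-0.001  -0.2711  0.9626]] 279.94125870977274 316.16962017463817
[ 25.1519 -30.6366  -7.5049]
```

>>> move_arm:
  rows: [4.2, -2.7, 0, -9.4, 8.5, -5.3, 0, -18.8, 12.7, -8, 0, -28.2, 17, -10.6, 0, -37.6, 21.2, -13.3, 0, -47, 25.5, -16, 0, -56.4, 29.7, -18.6, 0, -65.8, 34, -21.3, 0, -75.2, 38.2, -24, 0, -84.6, 42.4, -26.6, 0, -94]

```text
clock: 1.4
tcp_pos: [0.508, -0.2984, 0.2452]
orientation: [-1.853, -2.536, 0.0]
contact_force: [0.1, 0.3, -0.0]
grip_width: 0.0855
gripper_force: 0.0
```

>>> move_arm:
  rows: [0, 0, 0, 0, 0, 0, 0, 0]

```text
clock: 1.65
tcp_pos: [0.5067, -0.3001, 0.2449]
orientation: [-1.861, -2.53, 0.001]
contact_force: [0.1, 0.2, -0.1]
grip_width: 0.0856
gripper_force: 0.0
```

Run:
```python
from h import *
import pickle
o=r.get_obs();print(o["clock"],o["tcp_pos"],o["joints"]);print(R.from_rotvec(o["orientation"]).as_matrix())
p=r.camera_params("wrist");f=r.grab_frame("wrist");cv2.imwrite("pics/w1.png",f);pickle.dump(p,open("w1.pkl","wb"))
for x in([.5255,-.3575,.0377],[.4953,-.2617,.0727],[.579,.047,.116],[.3565,-.4075,.0185]):print(proj(p,x))
```

```text
1.65 [ 0.5067 -0.3001  0.2449] [ 0.796   0.3771 -0.4707  1.7419  0.1922  1.0691  0.5631]
[[-0.2979  0.9546 -0.001 ]
 [ 0.9546  0.2979 -0.0001]
 [ 0.0002 -0.001  -1.    ]]
[317.2667 228.7661]
[317.1311 151.9992]
[ 580.3572 -259.3143]
[186.4519 221.7168]
```

View pics/w1.png

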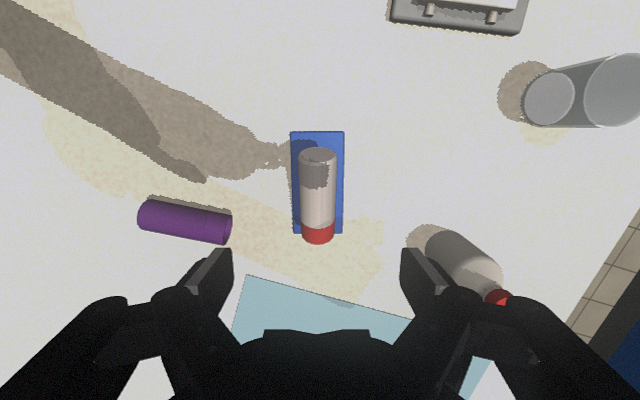

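The wrist view shows the bucket centred on column 318: bottom end near (318,155), red mouth near (318,233). The purple tube is away at (185,222). The tool yaw already matches the bucket's axis. Next I'll go lower for a second measurement.

>>> move_arm:
  rows: [1.3, 0, 4.2, 0, 2.6, 0, 8.5, 0, 2.6, 0, 8.5, 0, 2.6, 0, 8.5, 0]

```text
clock: 2.2
tcp_pos: [0.5, -0.2765, 0.1618]
orientation: [1.861, 2.528, -0.0]
contact_force: [0.3, 0.5, 0.6]
grip_width: 0.0853
gripper_force: 0.0
```

Run:
```python
from h import *
import pickle
o=r.get_obs();print(o["clock"],o["tcp_pos"])
p=r.camera_params("wrist");f=r.grab_frame("wrist");pickle.dump(p,open("w2.pkl","wb"))
a=cv2.imread("pics/w1.png")[110:270,240:400];b=f[100:340,180:460]
cv2.imwrite("pics/w2.png",np.hstack([cv2.resize(a,(390,390),interpolation=2),cv2.resize(b,(410,351),interpolation=2) if 0 else cv2.copyMakeBorder(cv2.resize(b,(400,343),interpolation=2),0,47,0,0,0)]))
for x in([.5255,-.3575,.0377],[.4953,-.2617,.0727]):print(proj(p,x))
```

```text
2.2 [ 0.5    -0.2765  0.1618]
[316.5243 280.146 ]
[316.1225 192.3829]
```

View pics/w2.png

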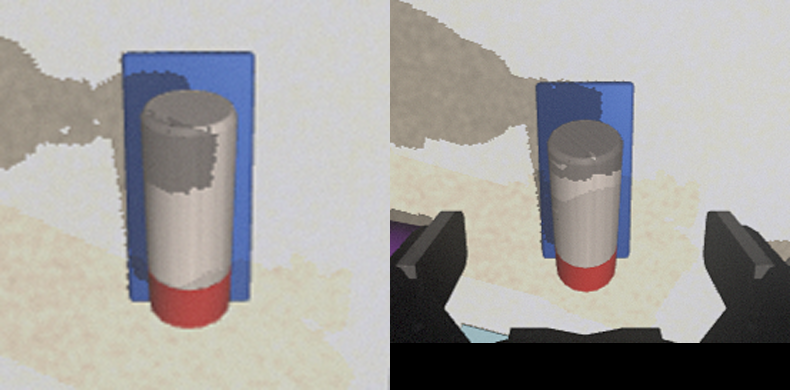

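Run:
```python
from h import *
import pickle
a,b=[pickle.load(open(f"w{i}.pkl","rb")) for i in(1,2)]
B=tri((a,(318,153.9)),(b,(317.2,200.1)));M=tri((a,(318,244.2)),(b,(317.2,303.7)));print("bottom centre",B,"top of rim",M)
d=np.array([.3,-.954,0])*np.cos(np.radians(20))+[0,0,-np.sin(np.radians(20))];print("mouth from bottom",B[0]+.11*d)
up=np.array([.3,-.954,0])*np.sin(np.radians(20))+[0,0,np.cos(np.radians(20))];print("rim top predicted",B[0]+.11*d+.021*up)
T=r.camera_params("top");S=r.camera_params("scene");print(proj(T,B[0]),proj(S,B[0]))
G=B[0]+.015*d;print("grasp",G,totool(G))
```

```text
bottom centre (array([ 0.4959, -0.2609,  0.0985]), np.float64(2.1732301631555126e-05)) top of rim (array([ 0.5295, -0.3677,  0.0614]), np.float64(0.00012698160204861799))
mouth from bottom [ 0.5269 -0.3595  0.0608]
rim top predicted [ 0.5291 -0.3664  0.0806]
[388.2701 227.8374] [276.7105 171.6353]
grasp [ 0.5001 -0.2744  0.0933] [0.2372 0.0176 6.8936]
```

>>> move_arm:
  rows: [0.1, 0, 3, 0, 0.2, 0, 6, 0, 0.2, 0, 6, 0, 0.2, 0, 6, 0]

```text
clock: 2.75
tcp_pos: [0.5002, -0.2738, 0.1022]
orientation: [1.859, 2.529, 0.001]
contact_force: [0.3, 0.7, -0.4]
grip_width: 0.0854
gripper_force: 0.0
```

Run:
```python
from h import *
import pickle
o=r.get_obs();print(o["clock"],o["tcp_pos"])
p=r.camera_params("wrist");f=r.grab_frame("wrist");pickle.dump(p,open("w3.pkl","wb"))
a=f[180:400,200:430];s=r.grab_frame("scene")[150:210,220:310]
cv2.imwrite("pics/w3.png",np.hstack([cv2.resize(a,(418,400),interpolation=2),cv2.copyMakeBorder(cv2.resize(s,(360,240),interpolation=2),0,160,0,0,0)]))
```

```text
2.75 [ 0.5002 -0.2738  0.1022]
```

View pics/w3.png

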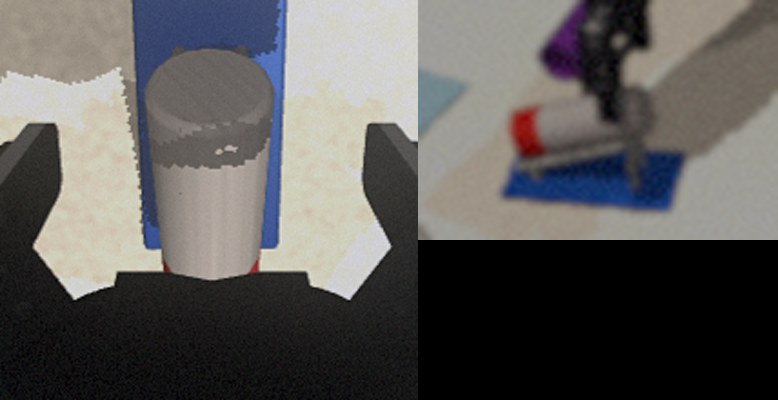

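Run:
```python
from h import *
import pickle
a,b,c=[pickle.load(open(f"w{i}.pkl","rb")) for i in(1,2,3)]
S=r.camera_params("scene")
oa,ob,oc,os=(a,(318,153.9)),(b,(317.2,200.1)),(c,(315,228.4)),(S,(276,177))
print(tri(oa,ob,oc),tri(oa,oc),tri(oa,os),tri(oc,os))
P=tri(oa,ob,oc)[0]
for x in(P,tri(oc,os)[0]):
  for cc in(a,b,c):print(proj(cc,x),ray(cc,(0,0))[0])
```

```text
(array([ 0.4963, -0.2626,  0.0869]), np.float64(0.0014066116580574782)) (array([ 0.4961, -0.2622,  0.0855]), np.float64(0.0002519270096233776)) (array([ 0.4971, -0.2638,  0.077 ]), np.float64(0.0009288176471524823)) (array([ 0.4968, -0.2653,  0.0764]), np.float64(0.00026604879636779117))
[317.8196 154.4285] [ 0.4868 -0.2352  0.3745]
[317.0279 198.2438] [ 0.4798 -0.2114  0.2912]
[315.5633 230.0056] [ 0.4798 -0.2088  0.2316]
[317.4606 156.0823] [ 0.4868 -0.2352  0.3745]
[316.564  198.2723] [ 0.4798 -0.2114  0.2912]
[315.0134 227.9483] [ 0.4798 -0.2088  0.2316]
```

>>> move_arm:
  rows: [-0.3, 0, 1.8, 0, -0.3, 0, 3.5, 0, -0.3, 0, 3.5, 0]

```text
clock: 3.22
tcp_pos: [0.4983, -0.2752, 0.0631]
orientation: [-1.857, -2.529, 0.001]
contact_force: [0.6, 0.9, 0.9]
grip_width: 0.0854
gripper_force: 0.0
```

>>> move_arm:
  rows: [0, 0, 0, 0, 0, 0, 0, 0, 0, 0, 0, 0, 0, 0, 0, 0, 0, 0, 0, 0, 0, 0, 0, 0]
  fingers: 0
  newtons: 20

```text
clock: 3.98
tcp_pos: [0.5, -0.2759, 0.0658]
orientation: [1.86, 2.531, 0.0]
contact_force: [-1.8, 0.6, 5.8]
grip_width: 0.042
gripper_force: 20.5
```

Bucket held at the right width (42 mm). The tool can't tilt, so I'll pivot the bucket between the pads. Its rim stays against the cradle's stop wire while the grip travels an arc about the rim's lower corner.

>>> move_arm:
  rows: [-0.15, 0, 0.05, 0, -0.63, 0, -0.65, 0, -1.18, 0, -1.3, 0, -1.78, 0, -1.91, 0, -2.43, 0, -2.45, 0, -2.43, 0, -2.45, 0]

```text
clock: 4.72
tcp_pos: [0.5067, -0.2963, 0.0899]
orientation: [-1.856, -2.53, -0.003]
contact_force: [-2.9, 6.9, 5.2]
grip_width: 0.0422
gripper_force: 22.7
```

Run:
```python
from h import *
o=r.get_obs();print(o["clock"],o["tcp_pos"],o["contact_force"])
a=r.grab_frame("wrist")[150:400,160:480];s=r.grab_frame("scene")[140:210,210:320]
cv2.imwrite("pics/p1.png",np.hstack([cv2.resize(a,(400,312)),cv2.copyMakeBorder(cv2.resize(s,(400,255),interpolation=2),0,57,0,0,0)]))
```

```text
4.725 [ 0.5067 -0.2963  0.0899] [-2.8632  6.901   5.2107]
```

View pics/p1.png

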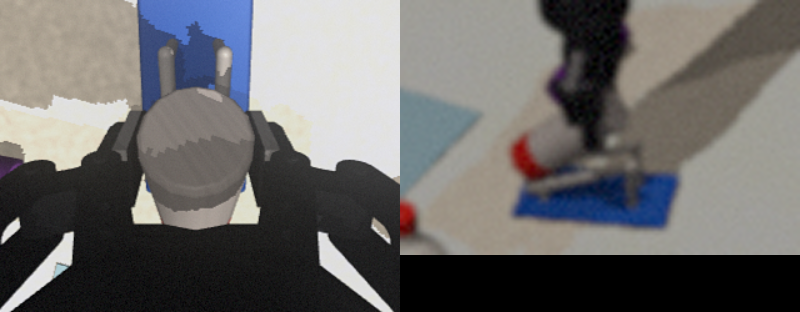

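The picture shows the bucket pivoting against the stop as planned, now at about 45°, with the rim held at (525,155) in the right panel. I'll continue the arc.

>>> move_arm:
  rows: [-0.69, 0, -0.49, 0, -1.43, 0, -0.92, 0, -2.2, 0, -1.28, 0, -3, 0, -1.58, 0, -3.82, 0, -1.8, 0, -4.65, 0, -1.95, 0, -5.5, 0, -2.03, 0, -6.35, 0, -2.03, 0, -7.2, 0, -1.96, 0, -8.04, 0, -1.82, 0]

```text
clock: 6.08
tcp_pos: [0.5317, -0.3751, 0.1088]
orientation: [1.859, 2.532, 0.002]
contact_force: [-0.8, 2.3, 6.2]
grip_width: 0.0421
gripper_force: 26.9
```

Run:
```python
from h import *
o=r.get_obs();print(o["clock"],o["tcp_pos"],o["contact_force"],o["grip_width"],o["joints"])
a=r.grab_frame("wrist")[150:400,160:480];s=r.grab_frame("scene")[140:210,200:310]
cv2.imwrite("pics/p2.png",np.hstack([cv2.resize(a,(400,312)),cv2.copyMakeBorder(cv2.resize(s,(400,255),interpolation=2),0,57,0,0,0)]))
```

```text
6.075 [ 0.5317 -0.3751  0.1088] [-0.8276  2.2827  6.1634] 0.04214567337660334 [ 0.8113  0.6176 -0.4097  1.7035  0.3018  0.8832  0.58  ]
```

View pics/p2.png

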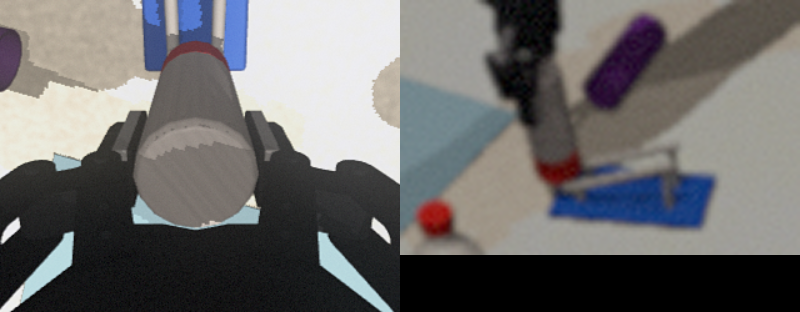

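The bucket is now nearly upright, mouth down. In the wrist view its bottom face centre is at (317,292) and the far rim edge at (316,184) in full-frame pixels. I'll compute the residual tilt from these.

Run:
```python
from h import *
from scipy.optimize import least_squares
o=r.get_obs();Rt=R.from_rotvec(o["orientation"]).as_matrix();p=r.camera_params("wrist")
P=o["tcp_pos"]-Rt[:,2]*.005
def f(v):
    t,e=v; a=Rt@[np.sin(t),0,np.cos(t)]; n=Rt@[np.cos(t),0,-np.sin(t)]   # a: bottom->mouth
    b=P-a*e/1000
    return [proj(p,b)[1]-292.4, proj(p,b+.11*a+.021*n)[1]-183.6]
for dz in(0,.006):
    P=o["tcp_pos"]-Rt[:,2]*(.005+dz); s=least_squares(f,[0,14.]);print(np.degrees(s.x[0]),s.x[1],s.fun)
T=r.camera_params("top");S=r.camera_params("scene")
# mouth low silhouettes: expected scene pixels of axis ends for tilt 0/10
for t in(0,5,10):
    t=np.radians(t);a=Rt@[np.sin(t),0,np.cos(t)];print(proj(S,P-.014*a),proj(S,P+.096*a))
```

```text
1.8693268685949007 20.21065533892709 [ 0. -0.]
1.7918389702661686 14.519250060142173 [ 0. -0.]
[237.239  159.5977] [242.1092 186.8475]
[236.8558 159.5821] [244.6036 186.9736]
[236.4806 159.5944] [247.0545 186.9273]
```

>>> move_arm:
  rows: [0, 0, -4, 0, 0, 0, -8, 8, 0, 0, -12, 18, 3, 1.3, -13.2, 28, 8, 3.5, -13.2, 38, 13, 5.7, -13.2, 48, 18, 7.9, -13.2, 58, 23, 10.1, -13.2, 68, 28, 12.3, -13.2, 78, 32, 14, -13.2, 86]
  newtons: 40
  fingers: 0

```text
clock: 7.42
tcp_pos: [0.5687, -0.0259, 0.2397]
orientation: [-3.087, -0.578, 0.0]
contact_force: [0.2, 0.3, -1.0]
grip_width: 0.0422
gripper_force: 40.9
```

>>> move_arm:
  rows: [0, 0, 0, 4, 0, 0, 0, 7, 0, 0, 0, 7]

```text
clock: 7.8
tcp_pos: [0.5687, -0.0284, 0.2396]
orientation: [3.117, 0.395, -0.001]
contact_force: [-0.2, -0.2, -0.1]
grip_width: 0.0416
gripper_force: 41.0
```

```bash
cat > peg.py <<'E'
from h import *
from scipy.optimize import least_squares
def blob(n,f,lo,hi):
    h=cv2.cvtColor(f,cv2.COLOR_BGR2HSV);m=cv2.inRange(h,lo,hi)
    k,l,s,c=cv2.connectedComponentsWithStats(m)
    return [(s[i],c[i]) for i in range(1,k) if s[i][4]>15]
E
python3 - <<'E'
from peg import *
o=r.get_obs();print(o["clock"],o["tcp_pos"],o["joints"],o["grip_width"])
for n in("scene","top","wrist"):
    f=r.grab_frame(n);cv2.imwrite(f"pics/{n}5.png",f)
    g=blob(n,f,(45,80,20),(80,255,255));t=blob(n,f,(5,120,60),(18,255,255))
    print(n,"green",g);print("  orange",t)
T,S,W=[r.camera_params(n) for n in("top","scene","wrist")]
for x in([.5789,.0471,.121],[.5789,.0471,.036]):print(proj(T,x),proj(S,x),proj(W,x))
b=cv2.imread("pics/top0.png");
s=cv2.imread("pics/scene5.png")[170:280,290:470];t=cv2.imread("pics/top5.png")[150:250,180:340];w=cv2.imread("pics/wrist5.png")
cv2.imwrite("pics/q1.png",np.vstack([np.hstack([cv2.resize(s,(400,244)),cv2.resize(t,(390,244))]),cv2.resize(w,(790,340))[:, :]]))
E
```

```text
7.8 [ 0.5687 -0.0284  0.2396] [ 0.1512  0.3249 -0.2614  1.8042  0.0967  1.0255 -1.4662] 0.04163461039100625
scene green [(array([ 516,   70,   70,   28, 1139], dtype=int32), array([550.5531,  83.6014])), (array([357, 213,   7,  24, 136], dtype=int32), array([360.1544, 224.7941]))]
  orange [(array([160,   0,  35,  42, 936], dtype=int32), array([177.4274,  18.3237])), (array([135,  42,   8,  11,  23], dtype=int32), array([137.6522,  45.3913])), (array([320, 208,   6,  26,  98], dtype=int32), array([322.9286, 220.3061]))]
top green []
  orange [(array([297, 178,   5,  16,  43], dtype=int32), array([299.3721, 186.3488]))]
wrist green [(array([227, 158,  21,  20, 253], dtype=int32), array([235.0553, 166.8498]))]
  orange [(array([343, 147,  12,  52, 388], dtype=int32), array([348.2216, 172.5103]))]
[254.0666 188.7431] [360.6197 212.6137] [236.1228 170.9034]
[259.7241 195.9135] [359.103  234.2676] [255.8122 159.4315]
```

View pics/q1.png

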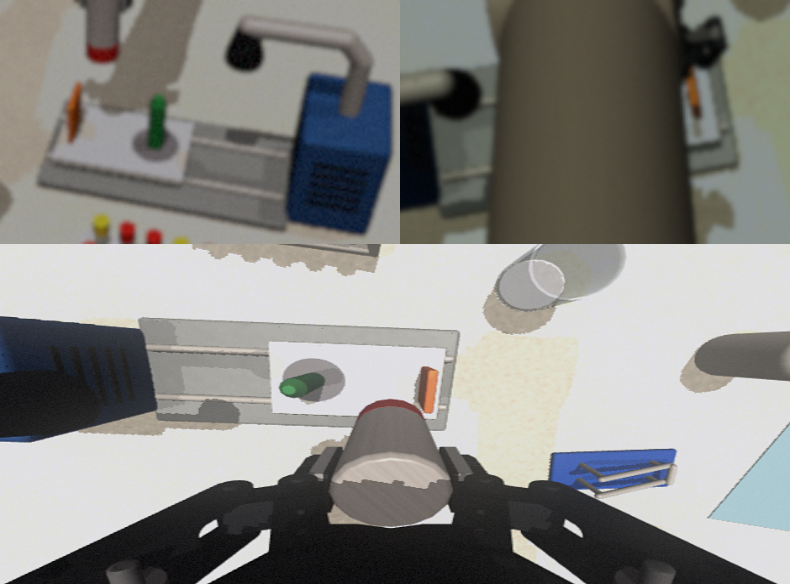

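The wrist view agrees with the triangulated peg: tip seen at (236,168), predicted (236,171). The bucket hangs nearly vertical and the carriage is out at the loading end. I'll move over the peg and start lowering.

>>> move_arm:
  rows: [0.9, -2.4, 0, 0, 1.8, -4.7, 0, 0, 2.65, -7, 0, 0, 2.65, -7, 0, 0, 2.65, -7, 0, 0, 2.65, -7, 1, 0, 2.65, -7, 2, 0, 2.65, -7, 3, 0, 2.65, -7, 4, 0, 2.65, -7, 5, 0]

```text
clock: 9.2
tcp_pos: [0.5772, 0.0459, 0.1892]
orientation: [3.117, 0.394, -0.0]
contact_force: [-0.3, 0.2, -0.2]
grip_width: 0.042
gripper_force: 41.0
```

Run:
```python
from h import *
o=r.get_obs();print(o["clock"],o["tcp_pos"],o["contact_force"])
w=r.grab_frame("wrist");s=r.grab_frame("scene")[170:260,300:450]
cv2.imwrite("pics/q2.png",np.hstack([cv2.resize(w[80:380,120:520],(400,300)),cv2.resize(s,(400,300),interpolation=2)]))
```

```text
9.2 [0.5772 0.0459 0.1892] [-0.3436  0.2219 -0.1979]
```

View pics/q2.png

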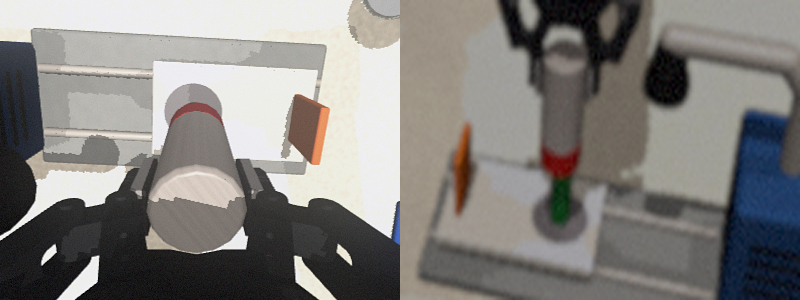

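The rim sits over the peg with the green shaft entering it, and there's no contact force. Lowering further.

>>> move_arm:
  rows: [0, 0, 1, 0, 0, 0, 2, 0, 0, 0, 3, 0, 0, 0, 4, 0, 0, 0, 4.8, 0, 0, 0, 5.3, 0, 0, 0, 5.6, 0, 0, 0, 5.6, 0]

```text
clock: 10.3
tcp_pos: [0.5773, 0.0459, 0.1339]
orientation: [3.117, 0.394, -0.0]
contact_force: [0.3, 0.1, -0.1]
grip_width: 0.0418
gripper_force: 40.9
```

>>> move_arm:
  rows: [0, 0, 0.2, 0, 0, 0, 0.4, 0, 0, 0, 0.4, 0]
  newtons: 20

```text
clock: 10.68
tcp_pos: [0.5772, 0.0458, 0.1299]
orientation: [3.117, 0.394, -0.0]
contact_force: [0.3, -0.1, -0.3]
grip_width: 0.042
gripper_force: 41.0
```

>>> move_arm:
  rows: [0, 0, 0.2, 0, 0, 0, 0.4, 0, 0, 0, 0.4, 0]

```text
clock: 11.05
tcp_pos: [0.5771, 0.0459, 0.1258]
orientation: [3.117, 0.394, -0.001]
contact_force: [-0.4, -0.2, -1.4]
grip_width: 0.0423
gripper_force: 40.9
```

>>> move_arm:
  rows: [0, 0, 0.15, 0, 0, 0, 0.3, 0, 0, 0, 0.3, 0]

```text
clock: 11.42
tcp_pos: [0.5771, 0.0458, 0.1228]
orientation: [3.117, 0.393, -0.001]
contact_force: [-0.4, -0.4, -0.5]
grip_width: 0.0421
gripper_force: 41.0
```

>>> move_arm:
  rows: [0, 0, 0.15, 0, 0, 0, 0.3, 0, 0, 0, 0.3, 0]

```text
clock: 11.8
tcp_pos: [0.5772, 0.0459, 0.1198]
orientation: [-3.117, -0.394, 0.0]
contact_force: [0.7, -0.6, -0.8]
grip_width: 0.0418
gripper_force: 41.0
```

Run:
```python
from h import *
o=r.get_obs();print(o["clock"],o["tcp_pos"],o["contact_force"])
s=r.grab_frame("scene");cv2.imwrite("pics/scene6.png",s);w=r.grab_frame("wrist");cv2.imwrite("pics/w6.png",w)
h=cv2.cvtColor(s,cv2.COLOR_BGR2HSV);S=r.camera_params("scene")
m=(cv2.inRange(h,(0,120,50),(6,255,255))|cv2.inRange(h,(174,120,50),(180,255,255)))[190:260,340:385]
ys,xs=np.nonzero(m);print(ys.min()+190,ys.max()+190,xs.mean()+340)
g=cv2.inRange(h,(45,80,20),(80,255,255))[190:260,340:385];print("green px",np.count_nonzero(g))
a=np.linspace(0,2*np.pi,60)
for z in(.036,.040,.044,.05):print(z,max(proj(S,[.58+.021*np.cos(t),.047+.021*np.sin(t),z])[1] for t in a))
```

```text
11.8 [0.5772 0.0459 0.1198] [ 0.7181 -0.57   -0.753 ]
232 239 358.2631578947368
green px 0
0.036 240.08995572895307
0.04 239.11707114748089
0.044 238.13975813748348
0.05 236.66541895043414
```

>>> move_arm:
  rows: [0, 0, 0.1, 0, 0, 0, 0.2, 0, 0, 0, 0.2, 0]

```text
clock: 12.28
tcp_pos: [0.5772, 0.0459, 0.1179]
orientation: [3.117, 0.394, -0.0]
contact_force: [-0.9, -0.8, -0.5]
grip_width: 0.0424
gripper_force: 41.0
```

>>> move_arm:
  rows: [0, 0, 0.1, 0, 0, 0, 0.2, 0, 0, 0, 0.2, 0]

```text
clock: 12.65
tcp_pos: [0.5779, 0.046, 0.1171]
orientation: [3.117, 0.393, 0.002]
contact_force: [-1.3, 0.0, 7.4]
grip_width: 0.0423
gripper_force: 41.7
```

Contact at 7.4 N, so the rim is on the plate. Releasing.

>>> move_arm:
  rows: [0, 0, 0, 0, 0, 0, 0, 0, 0, 0, 0, 0, 0, 0, 0, 0, 0, 0, 0, 0, 0, 0, 0, 0]
  fingers: 1

```text
clock: 13.4
tcp_pos: [0.5773, 0.0459, 0.116]
orientation: [3.117, 0.394, 0.0]
contact_force: [-0.3, 0.5, 0.6]
grip_width: 0.0855
gripper_force: 0.0
```

>>> move_arm:
  rows: [0, 0, -3, 0, 0, 0, -6, 0, 0, 0, -9, 0, 0, 0, -12, 0, 0, 0, -12, 0]

```text
clock: 14.02
tcp_pos: [0.5787, 0.0462, 0.2386]
orientation: [3.117, 0.393, 0.008]
contact_force: [0.0, -0.0, -0.0]
grip_width: 0.0852
gripper_force: 0.0
```

Run:
```python
from peg import *
o=r.get_obs();print(o["clock"],o["tcp_pos"],o["contact_force"],o["joints"])
p=r.camera_params("wrist");w=r.grab_frame("wrist");s=r.grab_frame("scene");S=r.camera_params("scene")
cv2.imwrite("pics/q3.png",np.hstack([cv2.resize(w,(480,300)),cv2.resize(s[180:260,320:405],(319,300),interpolation=2)]))
tw=blob("w",w,(5,120,60),(18,255,255));ts=blob("s",s[190:260,290:400],(5,120,60),(18,255,255));print(tw,ts)
```

```text
14.025 [0.5787 0.0462 0.2386] [ 0.0295 -0.0177 -0.0088] [ 0.0446  0.344  -0.2911  1.782   0.114   1.027  -1.6087]
[(array([404, 170,  22,  57, 361], dtype=int32), array([417.6427, 200.3463]))] [(array([30, 18,  6, 25, 99], dtype=int32), array([32.8384, 29.9192]))]
```

View pics/q3.png

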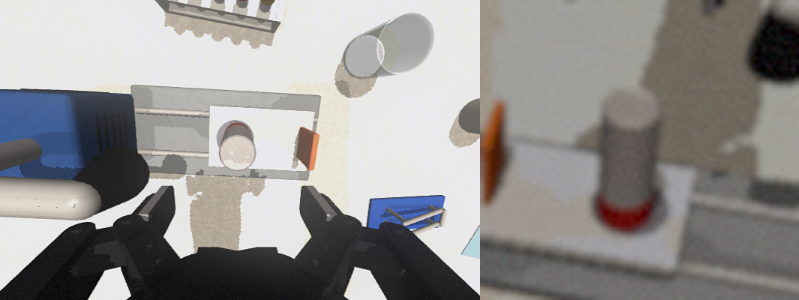

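The bucket stands mouth-down on the peg, free of the fingers: base at about (625,215) in the right panel, rim on the plate. The orange tab is at (308,149) in the left panel. Now I'll locate the tab face and the slide direction.

Run:
```python
from peg import *
p,S=r.camera_params("wrist"),r.camera_params("scene")
X=tri((p,(417.6,200.3)),(S,(322.84,219.92)));print("tab centre",X)
k=640/480
for n,a,b,z in[("base far",(133,86),(321,95),.02),("plate far",(209,105),(314,112),.036)]:
    A,B=[atz(p,(u*k,v*k),z) for u,v in(a,b)];d=A-B;print(n,A,B,"yaw of y:",np.degrees(np.arctan2(d[1],d[0])))
d=np.array([.580,.047])-X[0][:2];print("peg-tab",np.linalg.norm(d),np.degrees(np.arctan2(d[1],d[0])))
for ang in(103,105,107):
    y=np.array([np.cos(np.radians(ang)),np.sin(np.radians(ang))]);print(ang,"tab face",np.array([.580,.047])-.109*y)
o=r.get_obs();print(R.from_rotvec(o["orientation"]).as_matrix())
```

```text
tab centre (array([ 0.593 , -0.0628,  0.0635]), np.float64(0.0045400682967904156))
base far [0.6137 0.2231 0.02  ] [ 0.6742 -0.0674  0.02  ] yaw of y: 101.76092465673268
plate far [0.6162 0.0997 0.036 ] [ 0.6462 -0.0598  0.036 ] yaw of y: 100.65302784817716
peg-tab 0.11061466805290943 96.77323873036251
103 tab face [ 0.6045 -0.0592]
105 tab face [ 0.6082 -0.0583]
107 tab face [ 0.6119 -0.0572]
[[ 0.9686  0.2486 -0.0001]
 [ 0.2486 -0.9686 -0.0002]
 [-0.0001  0.0002 -1.    ]]
```

>>> move_arm:
  rows: [-0.25, 4, 0, 0, -0.5, 8, 0, 0, -0.75, 12, 0, 0, -1, 15.9, 0, 0, -1, 15.9, 4, 0, -1, 15.9, 8, 0, -1, 15.9, 12, 0, -1, 15.9, 15.5, 0, -1, 15.9, 15.5, 0]
  fingers: 0

```text
clock: 15.25
tcp_pos: [0.6038, -0.1102, 0.0771]
orientation: [-3.115, -0.394, 0.013]
contact_force: [-0.2, -0.3, 1.2]
grip_width: 0.0001
gripper_force: 0.0
```

Run:
```python
from peg import *
o=r.get_obs();print(o["clock"],o["tcp_pos"],o["contact_force"],o["grip_width"])
for n in("top","scene"):
    f=r.grab_frame(n);P=r.camera_params(n);print(n,blob(n,f,(5,120,60),(18,255,255)))
    print(proj(P,[.601,-.06,.084]),proj(P,o["tcp_pos"]))
print(totool([.601+.191*.02,-.06-.982*.02,.084]),"slide dir in tool",R.from_rotvec(o["orientation"]).as_matrix().T@[-.191,.982,0])
```

```text
15.25 [ 0.6038 -0.1102  0.0771] [-0.2402 -0.2688  1.2013] 0.0001367718060327339
top []
[302.1388 183.4297] [323.3733 183.171 ]
scene [(array([160,   0,  35,  42, 929], dtype=int32), array([177.3735,  18.2487])), (array([135,  42,   8,  10,  21], dtype=int32), array([137.9048,  45.1905])), (array([94, 46,  9,  8, 19], dtype=int32), array([98.7895, 50.2632])), (array([320, 207,   7,  27, 111], dtype=int32), array([322.8559, 219.2523]))]
[321.1239 215.9685] [304.6866 213.1224]
[ 0.5542 -3.0436 -0.3016] slide dir in tool [ 0.0595 -0.9986  0.0025]
```

>>> move_arm:
  rows: [0.1, -1.5, 0, 0, 0.2, -3, 0, 0, 0.25, -4, 0, 0, 0.3, -5, 0, 0, 0.3, -5, 0, 0]

```text
clock: 15.98
tcp_pos: [0.5976, -0.0602, 0.0813]
orientation: [-3.116, -0.396, -0.0]
contact_force: [-0.7, 0.7, -0.2]
grip_width: 0.0003
gripper_force: 0.0
```

>>> move_arm:
  rows: [0.05, -1, 0, 0, 0.1, -2, 0, 0, 0.2, -3, 0, 0, 0.25, -4, 0, 0, 0.3, -5, 0, 0, 0.3, -5, 0, 0]

```text
clock: 16.73
tcp_pos: [0.5876, -0.0102, 0.0808]
orientation: [-3.115, -0.397, 0.001]
contact_force: [-0.1, -0.3, 0.5]
grip_width: -0.0002
gripper_force: 0.0
```

Run:
```python
from peg import *
o=r.get_obs();print(o["clock"],o["tcp_pos"],o["contact_force"])
s=r.grab_frame("scene");cv2.imwrite("pics/s7.png",s);S=r.camera_params("scene")
print([b for b in blob("s",s,(5,120,60),(18,255,255)) if b[0][1]>150])
h=cv2.cvtColor(s,cv2.COLOR_BGR2HSV)[190:265,330:430]
m=cv2.inRange(h,(0,120,50),(4,255,255))|cv2.inRange(h,(174,120,50),(180,255,255));ys,xs=np.nonzero(m);print("red rim",xs.mean()+330,ys.mean()+190,len(xs))
for q in(0,.03,.05,.07,.1):
    y=np.array([-.191,.982,0]);print(q,"tab",proj(S,np.array([.601,-.056,.07])+q*y),"rim",proj(S,np.array([.58,.047,.048])+q*y))
```

```text
16.725 [ 0.5876 -0.0102  0.0808] [-0.1453 -0.2679  0.4579]
[(array([342, 215,   6,  22,  93], dtype=int32), array([344.6237, 224.3763]))]
red rim 380.4 241.12857142857143 70
0 tab [322.4722 219.9379] rim [359.1297 231.5867]
0.03 tab [332.898  221.7457] rim [369.7858 233.4609]
0.05 tab [339.9063 222.961 ] rim [376.9493 234.7208]
0.07 tab [346.9616 224.1843] rim [384.1609 235.9892]
0.1 tab [357.6333 226.0347] rim [395.0696 237.9078]
```

The tab and the bucket's rim have both moved about 60 mm together. Pushing on to the stop.

>>> move_arm:
  rows: [0.05, -1, 0, 0, 0.1, -2, 0, 0, 0.2, -3, 0, 0, 0.2, -3.5, 0, 0, 0.2, -3.5, 0, 0]

```text
clock: 17.4
tcp_pos: [0.5816, 0.0197, 0.0809]
orientation: [3.114, 0.39, 0.0]
contact_force: [2.2, -8.9, -2.6]
grip_width: -0.0003
gripper_force: 4.5
```

>>> move_arm:
  rows: [0, -0.3, 0, 0, 0, -0.6, 0, 0, 0.05, -0.9, 0, 0, 0.05, -0.9, 0, 0]

```text
clock: 17.9
tcp_pos: [0.5814, 0.02, 0.0811]
orientation: [3.107, 0.379, 0.002]
contact_force: [7.4, -26.5, -3.2]
grip_width: -0.0002
gripper_force: 13.7
```

The force rose to 27 N with no further motion, so the carriage is at its stop. Backing off and checking.

>>> move_arm:
  rows: [0, 2, 0, 0, 0, 5, 0, 0, 0, 8, 0, 0, 0, 8, 0, 0, 0, 8, 0, 0]

```text
clock: 18.52
tcp_pos: [0.5993, -0.0446, 0.081]
orientation: [-3.115, -0.396, -0.0]
contact_force: [-0.7, 1.5, 0.7]
grip_width: 0.0
gripper_force: 0.0
```

Run:
```python
from peg import *
o=r.get_obs();print(o["clock"],o["tcp_pos"],o["contact_force"])
s=r.grab_frame("scene");S=r.camera_params("scene");h=cv2.cvtColor(s,cv2.COLOR_BGR2HSV)
print([b for b in blob("s",s,(5,120,60),(18,255,255)) if b[0][1]>150])
h=h[190:270,330:430];m=cv2.inRange(h,(0,120,50),(4,255,255))|cv2.inRange(h,(174,120,50),(180,255,255));m[55:]=0
k,l,st,c=cv2.connectedComponentsWithStats(m);print([(st[i]+[330,190,0,0,0]) for i in range(1,k) if st[i][4]>15])
y=np.array([-.191,.982,0])
for q in(.09,.1,.11):print(q,"tab",proj(S,np.array([.601,-.056,.07])+q*y),[proj(S,np.array([.58,.047,z])+q*y) for z in(.036,.048,.146)])
```

```text
18.525 [ 0.5993 -0.0446  0.081 ] [-0.6927  1.5172  0.6825]
[(array([354, 212,   5,  27,  76], dtype=int32), array([355.6447, 224.4342]))]
[array([384, 238,  15,   7,  55])]
0.09 tab [354.0641 225.4159] [array([390.9939, 240.2031]), array([391.4211, 237.2661]), array([395.1425, 211.684 ])]
0.1 tab [357.6333 226.0347] [array([394.6168, 240.8453]), array([395.0696, 237.9078]), array([399.0144, 212.3181])]
0.11 tab [361.2145 226.6557] [array([398.2518, 241.4897]), array([398.7304, 238.5517]), array([402.9002, 212.9544])]
```

The bucket's position now, about (0.562, 0.138), agrees with the nozzle at (0.558, 0.137), so the carriage is under it. Rim and tab moved together by about 93 mm, which fits a start within 20 mm of the loading end.

```bash
python3 -c "
from bench import r
print(r.hand_in())"
```

```text
the job is handed in; nothing more can be done
None
```

I handed the job in at about 18.5 s (no verdict came back): the bucket stands mouth-down on the peg, released, and the carriage is pushed to its stop under the nozzle; I did not re-measure the rack, beaker or wash bottle, but the arm met no unexpected contact.

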